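Push the plug out of a tape roll and put it in the tray

TASK

Get the loose plug out of the core of the small tape roll: set the roll, right way up, down over the upright post until it lies flat on the post's foot, so that the post pushes the plug up out of the core. Then take the plug from the post from above and lay it flat in the shallow square tray. Leave the roll lying on the foot round the post.

Things in the scene. Friction and masses are not known exactly. Their poses are not given: they have to be found in the camera images.
- small_roll: Smallest roll of brown tape, 60 mm across, 26 high, flat on the packing board (top z = 0.055), the only one whose core is closed by a grey plug (two wider rolls, 74 mm, stand stacked near it). Core: a hole 44 mm across, at the bottom a lip 4 high narrows it to 36. Origin: centre of underside, z up. 80 g. Grip across its 60 mm; 50 mm round its axis is clear, things beside it are below 50 mm high.
- plug: Loose grey plastic plug, a plain disc 40 mm across and 10 thick, lying on the lip in the small roll's core, its top 12 mm below the roll's top, where fingers cannot get hold of it; it is free to rise, but cannot fall out below. Origin: centre of its underside, z up along its axis. 30 g.
- stand: Ejector stand, fixed on the board: round grey foot 84 mm across, 6 thick, with an upright steel post 24 mm across in its middle, whose rubber-tipped top is 42 mm above the foot's underside. With the roll flat on the foot, the roll's top is 32 and the plug's underside 42 mm above the foot's underside. Origin: centre of the foot's underside (on the board), z up.
- tray: Shallow square grey tray, fixed on the board: 120 x 120 mm outside, 15 high, walls and floor 4 thick, empty. Origin: centre of its underside (on the board), x and y along its sides, z up. Stand, roll, tray and the wider rolls stand in a row along the wooden board, whose long side is turned 15 degrees anticlockwise from the y axis; fingers that close across the row have the most room.

How it is judged:
By the outcome, as a careful person would: the job done as asked, in the order asked, and still so for the second after the job is handed in, with the robot touching nothing.
It also fails if it takes over 64 s, if anything falls off the work surface, if the arm or the gripper's body presses on something with over 40 N, if the wrist force passes 120 N, or if a joint passes its speed limit or range.

ROBOT

A 6-joint arm with a two-finger parallel gripper is mounted at the origin on a cart in front of the work surface, level with it; the furniture and walls round the work are solid. World frame = base frame: x ahead of the robot, y to its left, z up, the work surface at z = 0. Lengths are in m, angles in rad, forces in N, time in s.
With the tool pointing down it reaches from about 0.375 to 0.975 m from the base axis. Payload 3.8 kg.
Tool frame: the origin (TCP) lies at the very end of the fingers, on their centre line; the grasp point (between the pads) lies 19 mm behind it; z points along the fingers, y is the line along which they close (so a half turn about z gives the same grasp; the last joint's range is limited). The gripper opens to 88 mm and grips with 3 to 60 N. Pads are 18 mm wide; open, the fingers measure 123 mm over their backs; the gripper's body (75 mm by 187 mm) begins 45 mm behind the grasp point.
Start: joints at [-1.263, 0.264, 1.604, -0, 1.274, -0.037], TCP at [0.228, -0.635, 0.239] pointing down, gripper open.
Joint ranges: [-2.63, 2.63], [-0.94, 2.18], [0.31, 2.57], [-1.31, 4.45], [0, 2.66], [-2.55, 2.55]. Speed limits (rad/s): [2.57, 2.57, 3.14, 3.14, 3.14, 3.14].

INTERFACE

Orientations are given as a 3x3 rotation matrix whose columns are the frame's x, y, z axes.
In Python, from workcell import env gives the robot as it stands. The module is installed in compiled form; this text tells all that it offers.
- The arm moves only by the tool servo_tool, never from a script. Its argument "increments" is a list of rows, each a list of 3 entries, a list of its own where there are three numbers: the shift along the world's x, y, z in m, then the turn, a rotation vector about the world's x, y, z in rad, then the finger opening in m, from 0 to 0.0881. In form: [[[dx, dy, dz], [ax, ay, az], gripper], ...]. A call has exactly 10 rows; each row is the pose to reach, as a shift and turn from the pose commanded when the call began; what a row does not reach only later rows make up. A row lasts 1/10 s, in which the tool goes at most 50 mm and 8.59 degrees, less where a joint would pass 70% of its speed; a pose out of reach is approached as far as the arm can. A call with a gripper value outside its range is refused whole. The fingers move at their own pace and stop on an object; "squeeze" is the grip in N (left out, the last holds). Time passes only in rows, so rows that repeat a pose let the fingers close, or fill a call up. It gives the time, the measured TCP pose, the force, the opening and the grip force at its end, in the units of the state.
- env.observe(): the state, without advancing time (a new reading comes with each control period).
- env.snapshot(name): name is "scene" or "top" or "wrist"; returns a dict with "img" (384x512x3 uint8, blue, green, red), "range_z" (384x512 float32, m along the optical axis (not along the pixel's ray), 0 where there is no reading), "K" (3x3 intrinsics, pixels), "T" (4x4, takes a point from camera to world coordinates). Camera axes: x right, y up, looking along -z (the intrinsics and any distortion apply to the point x, -y, -z); pixel columns grow to the right and rows downward; lengths in m; the calibration is good to about 2 mm. A picture is of the moment at which its call begins.
- env.sign_off(): hands the job in; it is judged then, once.
The state is a dict: "time": time; "joint_positions": joint angles; "joint_vel": joint speeds; "joint_torque": joint torques, N m; "eef_pos": TCP position; "ee_rot": TCP orientation; "ft_force": force on the tool from outside, world axes, zero at the start; "moment": the same for the moment, N m; "width": opening from 0.0 (shut) to 1.0 (fully open); "grasp_force": force on a finger pad.
Only numpy, scipy, OpenCV 4.12 (cv2) and the standard library are available. Lean on these libraries where they do the work, as an engineer would, in place of code of your own. Each camera call takes 0.05 s, during which the arm holds its last target. There are 200 camera calls.

## Working session

There is one attempt and no reset: what is moved stays moved. The work goes in short steps, Python scripts to look and compute and a tool call to move; the robot and the scene stay as the last step left them, time stands still between calls to the robot, and variables do not carry over. Pictures are saved under pics/ and viewed, at most 10 in all, crops included, and the job is handed in when it is done.

Besides the shell and the picture viewer there is one more tool, called after "Emit:" as name([rows], argument=value, ...), one row to a line, values as JSON. servo_tool: Moves the arm, as the interface text tells. Its arguments: {"type":"object","properties":{"increments":{"type":"array","items":{"type":"array"}},"squeeze":{"type":"number"}},"required":["increments"]}

```bash
mkdir -p pics
cat > h.py <<'E'
import numpy as np, cv2
from workcell import env
def shot(n,f=None):
    s=env.snapshot(n)
    if f: cv2.imwrite(f'pics/{f}.png',s["img"])
    return s
def cloud(s):
    z=s["range_z"]; K=s["K"]; v,u=np.mgrid[:z.shape[0],:z.shape[1]]
    p=np.stack([(u-K[0,2])/K[0,0]*z,-(v-K[1,2])/K[1,1]*z,-z],-1)
    P=p@s["T"][:3,:3].T+s["T"][:3,3]; P[z==0]=np.nan
    return P
E
python3 - <<'E'
from h import *
s=shot("top"); t=shot("scene")
cv2.imwrite('pics/a.png',np.vstack([s["img"],]))
cv2.imwrite('pics/b.png',t["img"])
np.savez('top0.npz',**s)
P=cloud(s); print(s["K"],s["T"].round(3))
for v in range(20,384,40): print([tuple(P[v,u].round(3)) for u in range(20,512,80)])
o=env.observe(); print(o)
E
```

```text
[[448.54145702   0.         260.11514954]
 [  0.         448.54145702 191.08632542]
 [  0.           0.           1.        ]] [[-0.012  0.988 -0.151  0.374]
 [-1.    -0.009  0.022 -0.052]
 [ 0.021  0.152  0.988  1.08 ]
 [ 0.     0.     0.     1.   ]]
[(np.float64(0.846), np.float64(0.398), np.float64(0.25)), (np.float64(0.853), np.float64(0.246), np.float64(0.237)), (np.float64(0.899), np.float64(0.1), np.float64(0.156)), (np.float64(0.948), np.float64(-0.079), np.float64(0.069)), (np.float64(1.006), np.float64(-0.296), np.float64(-0.033)), (np.float64(0.963), np.float64(-0.481), np.float64(0.043)), (np.float64(0.964), np.float64(-0.685), np.float64(0.041))]
[(np.float64(0.808), np.float64(0.444), np.float64(0.153)), (np.float64(0.846), np.float64(0.301), np.float64(0.07)), (np.float64(0.892), np.float64(0.128), np.float64(-0.029)), (np.float64(0.855), np.float64(-0.078), np.float64(0.05)), (np.float64(0.854), np.float64(-0.274), np.float64(0.049)), (np.float64(0.853), np.float64(-0.47), np.float64(0.052)), (np.float64(0.825), np.float64(-0.633), np.float64(0.111))]
[(np.float64(0.7
[... 3428 characters left out ...]
        1.27371749e+00, -3.69110782e-02]), 'joint_vel': array([ 0.00103598, -0.00197081, -0.00177843,  0.00033444,  0.00097829,
        0.00159281]), 'joint_torque': array([ 6.44631273e-04, -5.03619075e+01, -3.58071613e+01,  7.30872341e-02,
        2.33378465e-02, -6.55039867e-05]), 'eef_pos': array([ 0.22795147, -0.63466975,  0.23753444]), 'ee_rot': array([[ 9.41151094e-01,  3.37985617e-01, -5.84066374e-04],
       [ 3.37986108e-01, -9.41149150e-01,  1.91517814e-03],
       [ 9.76090954e-05, -1.99987832e-03, -9.99997995e-01]]), 'ft_force': array([-0.10660082,  0.07969284, -0.94082034]), 'moment': array([ 0.02067886, -0.0004177 , -0.01809422]), 'grasp_force': 0.0, 'width': 1.000090007503431}
```

View pics/a.png

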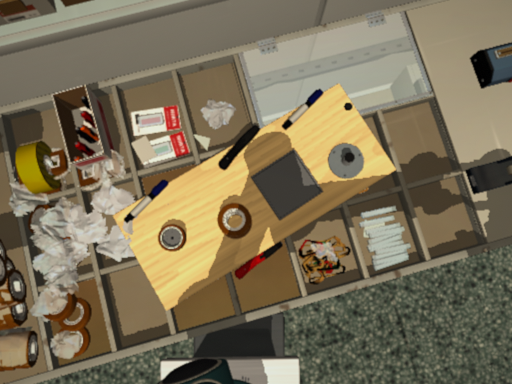

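View pics/b.png

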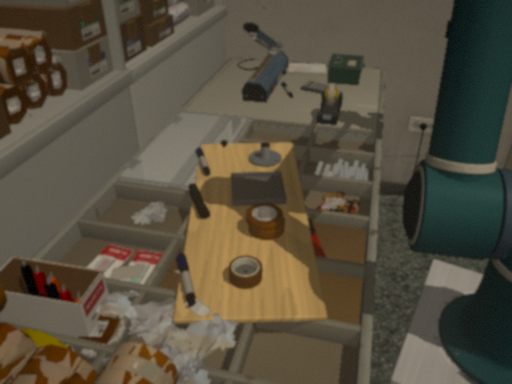

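The top picture shows the stand near pixel (346,160), the tray near (287,185), the stacked rolls near (235,219) and the small roll with a grey core near (172,236). The scene picture agrees. I'll enlarge a crop to read the positions more closely.

Run:
```python
from h import *
s=np.load('top0.npz'); im=s["img"]
c=lambda u,v,r:cv2.resize(im[v-r:v+r,u-r:u+r],(400,400),interpolation=cv2.INTER_CUBIC)
cv2.imwrite('pics/c.png',np.hstack([c(172,236,25),c(346,160,25)]))
P=cloud(s)
for u,v in((172,236),(235,219),(287,185),(346,160)): print(P[v,u].round(4), np.nanmax(P[v-20:v+20,u-20:u+20,2]).round(3))
def fit(u,v,r,lo,hi):
    Q=P[v-r:v+r,u-r:u+r].reshape(-1,3); Q=Q[(Q[:,2]>lo)&(Q[:,2]<hi)]
    (x,y),R=cv2.minEnclosingCircle(Q[:,:2].astype(np.float32)); print('circ',round(x,4),round(y,4),round(R,4),len(Q),np.median(Q[:,2]).round(4))
fit(172,236,18,.074,.088); fit(235,219,20,.098,.116); fit(346,160,14,.088,.110)
# board plane + noise
B=P[170:200,200:225].reshape(-1,3); print('board',np.nanmedian(B,0),np.nanstd(B[:,2]))
```

```text
[0.429  0.1243 0.0679] 0.085
[ 0.4669 -0.0164  0.055 ] 0.099
[ 0.5443 -0.137   0.0576] 0.073
[ 0.5937 -0.2679  0.0969] 0.102
circ 0.4249 0.1233 0.0299 285 0.0799
circ 0.4648 -0.0168 0.0348 9 0.0986
circ 0.5994 -0.2763 0.0123 96 0.0962
board [0.54690597 0.03650912 0.05435846] 0.001938947253967791
```

View pics/c.png

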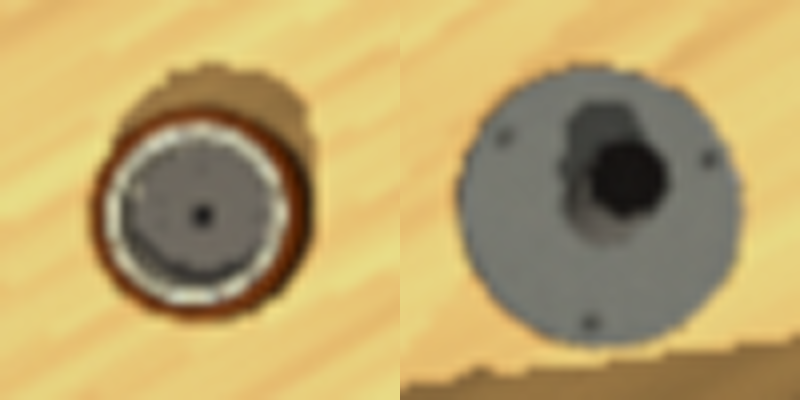

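The left crop shows the roll's top rim centred near (197,213), with the plug in its core. The right crop shows the post tip at (228,178) and the foot centred at (201,205). I'll turn these into positions by intersecting the pixel rays with the known heights.

```bash
cat >> h.py <<'E'
def ray(s,u,v,z):
    K=s["K"];T=s["T"]; d=T[:3,:3]@np.array([(u-K[0,2])/K[0,0],-(v-K[1,2])/K[1,1],-1.])
    return T[:3,3]+d*(z-T[2,3])/d[2]
E
python3 - <<'E'
from h import *
s=dict(np.load('top0.npz'))
for n,u,v,z in(('roll',171.2,237.2,.081),('tip',349.1,156.8,.097),('foot',345.7,160.2,.061)): print(n,ray(s,u,v,z).round(4))
# tray corners: dark grey
im=s["img"].astype(int); m=(im.max(2)-im.min(2)<25)&(im.max(2)<95); m=m.astype(np.uint8)
m[:, :245]=0; m[:,330:]=0; m[:140]=0; m[225:]=0
k,l,st,c=cv2.connectedComponentsWithStats(m); i=1+st[1:,4].argmax(); print(st[i],c[i])
r=cv2.minAreaRect(np.argwhere(l==i)[:,::-1].astype(np.float32)); print(r)
for b in cv2.boxPoints(r): print(b, ray(s,*b,.070).round(4))
print(ray(s,*r[0],.07).round(4))
E
```

```text
roll [0.4256 0.1237 0.081 ]
tip [ 0.601  -0.2752  0.097 ]
foot [ 0.6012 -0.2751  0.061 ]
[ 252  150   70   70 2470] [285.01578947 184.71174089]
((286.34613037109375, 183.7692108154297), (51.58711242675781, 51.30976104736328), 56.30992889404297)
[250.69228 176.53845] [ 0.5626 -0.0531  0.07  ]
[293.3846 148.0769] [ 0.6288 -0.1526  0.07  ]
[322.      190.99997] [ 0.5276 -0.2158  0.07  ]
[279.30765 219.46152] [ 0.4635 -0.1169  0.07  ]
[ 0.5451 -0.1345  0.07  ]
```

Emit:
servo_tool([
  [[0.02,0.038,0.002],[0,0,0.085],0.0881],
  [[0.04,0.077,0.004],[0,0,0.17],0.0881],
  [[0.06,0.115,0.006],[0,0,0.255],0.0881],
  [[0.08,0.154,0.008],[0,0,0.34],0.0881],
  [[0.1,0.192,0.01],[0,0,0.425],0.0881],
  [[0.12,0.231,0.01],[0,0,0.51],0.0881],
  [[0.14,0.269,0.01],[0,0,0.595],0.0881],
  [[0.16,0.308,0.01],[0,0,0.68],0.0881],
  [[0.18,0.346,0.01],[0,0,0.765],0.0881],
  [[0.2,0.385,0.01],[0,0,0.85],0.0881],
])

```text
time: 1.1
eef_pos: [0.4284, -0.2485, 0.2484]
ee_rot: [[0.364, 0.931, -0.0], [0.931, -0.364, 0.0], [0.0, -0.0, -1.0]]
ft_force: [-0.3, -0.3, -0.0]
width: 0.998
grasp_force: 0.0
```

Emit:
servo_tool([
  [[0,0.04,0],[0,0,0.1],0.0881],
  [[0,0.08,0],[0,0,0.2],0.0881],
  [[0,0.12,0],[0,0,0.3],0.0881],
  [[0,0.16,0],[0,0,0.4],0.0881],
  [[0,0.2,0],[0,0,0.5],0.0881],
  [[0,0.24,0],[0,0,0.6],0.0881],
  [[0,0.28,0],[0,0,0.7],0.0881],
  [[0,0.32,-0.02],[0,0,0.8],0.0881],
  [[-0.002,0.36,-0.04],[0,0,0.85],0.0881],
  [[-0.002,0.374,-0.05],[0,0,0.85],0.0881],
])

```text
time: 2.1
eef_pos: [0.4243, 0.1264, 0.1967]
ee_rot: [[-0.46, 0.888, -0.003], [0.888, 0.46, 0.0], [0.002, -0.002, -1.0]]
ft_force: [-0.3, -0.4, -0.2]
width: 1.002
grasp_force: 0.0
```

Run:
```python
from h import *
o=env.observe(); print(o["time"],o["eef_pos"],o["ee_rot"].round(3),o["ft_force"])
s=shot("wrist"); np.savez('w1.npz',**s); cv2.imwrite('pics/d.png',s["img"]); print(s["T"].round(3),s["K"][0])
```

```text
2.1 [0.42432484 0.12636878 0.19670058] [[-0.46   0.888 -0.003]
 [ 0.888  0.46   0.   ]
 [ 0.002 -0.002 -1.   ]] [-0.33193916 -0.44930986 -0.22413657]
[[ 0.887 -0.437 -0.145  0.387]
 [ 0.461  0.841  0.283  0.2  ]
 [-0.002 -0.318  0.948  0.343]
 [ 0.     0.     0.     1.   ]] [321.32803624   0.         254.44932327]
```

View pics/d.png

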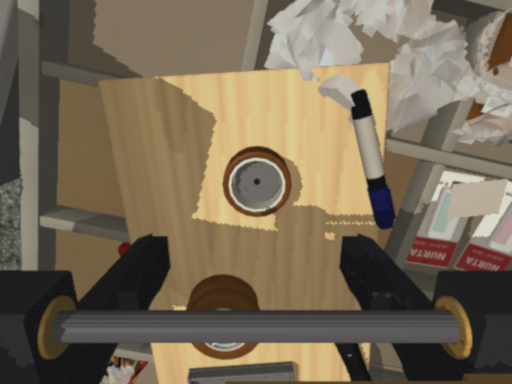

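The wrist picture shows the roll's top rim centred near (258,182), with the fingertips near (155,240) and (355,240). I'll compare that ray with the top camera estimate.

Run:
```python
from h import *
s=dict(np.load('w1.npz'))
print(ray(s,258,181,.081).round(4))
P=cloud(s); 
Q=P[140:225,215:300].reshape(-1,3); Q=Q[(Q[:,2]>.075)&(Q[:,2]<.09)]
print(cv2.minEnclosingCircle(Q[:,:2].astype(np.float32)),np.median(Q[:,2]),len(Q), P[181,258])
T=np.linalg.inv(s["T"]); p=(T@[.4243,.1264,.1967,1])[:3]; print(s["K"]@[p[0],-p[1],-p[2]]/-p[2])
im=cv2.cvtColor(s["img"][135:230,210:305],cv2.COLOR_BGR2HSV)
m=((im[...,1]<60)&(im[...,2]>150)).astype(np.uint8)
k=np.argwhere(m)[:,::-1].astype(np.float32); print(len(k))
if len(k)>5:
  c=cv2.fitEllipse(k); print(c, ray(s,c[0][0]+210,c[0][1]+135,.081))
```

```text
[0.4267 0.1296 0.081 ]
((0.42735224962234497, 0.12598250806331635), 0.030019108206033707) 0.08097892550752511 1827 [0.42847231 0.12642773 0.0691294 ]
[252.89590145 250.8091939    1.        ]
485
((46.374603271484375, 49.37565994262695), (51.08598709106445, 53.622093200683594), 85.91452026367188) [0.42684725 0.12631095 0.081     ]
```

Emit:
servo_tool([
  [[0,0.001,-0.02],[0,0,0],0.0881],
  [[0,0.001,-0.04],[0,0,0],0.0881],
  [[0,0.001,-0.06],[0,0,0],0.0881],
  [[0,0.001,-0.075],[0,0,0],0.0881],
  [[0,0.001,-0.09],[0,0,0],0.0881],
  [[0,0.001,-0.1],[0,0,0],0.0881],
  [[0,0.001,-0.11],[0,0,0],0.0881],
  [[0,0.001,-0.12],[0,0,0],0.0881],
  [[0,0.001,-0.12],[0,0,0],0.0881],
  [[0,0.001,-0.12],[0,0,0],0.0881],
])

```text
time: 3.15
eef_pos: [0.4262, 0.1247, 0.0787]
ee_rot: [[-0.456, 0.89, -0.0], [0.89, 0.456, -0.0], [0.0, -0.0, -1.0]]
ft_force: [0.1, -0.3, 0.6]
width: 0.999
grasp_force: 0.0
```

Emit:
servo_tool([
  [[0,0,-0.007],[0,0,0],0.0881],
  [[0,0,-0.014],[0,0,0],0.0881],
  [[0,0,-0.018],[0,0,0],0.0881],
  [[0,0,-0.02],[0,0,0],0.0881],
  [[0,0,-0.02],[0,0,0],0.075],
  [[0,0,-0.02],[0,0,0],0.065],
  [[0,0,-0.02],[0,0,0],0.055],
  [[0,0,-0.02],[0,0,0],0.055],
  [[0,0,-0.02],[0,0,0],0.055],
  [[0,0,-0.02],[0,0,0],0.055],
], squeeze=20)

```text
time: 4.15
eef_pos: [0.4264, 0.1248, 0.0589]
ee_rot: [[-0.457, 0.89, 0.001], [0.89, 0.457, 0.0], [-0.0, 0.001, -1.0]]
ft_force: [0.7, 0.6, 0.7]
width: 0.681
grasp_force: 20.0
```

Emit:
servo_tool([
  [[0,0,0.01],[0,0,0],0.055],
  [[0,0,0.03],[0,0,0],0.055],
  [[0,0,0.05],[0,0,0],0.055],
  [[0,0,0.07],[0,0,0],0.055],
  [[0,0,0.085],[0,0,0],0.055],
  [[0.004,-0.01,0.09],[0,0,0],0.055],
  [[0.012,-0.028,0.09],[0,0,0],0.055],
  [[0.022,-0.05,0.09],[0,0,0],0.055],
  [[0.033,-0.075,0.09],[0,0,0],0.055],
  [[0.044,-0.1,0.09],[0,0,0],0.055],
])

```text
time: 5.15
eef_pos: [0.47, 0.0232, 0.1483]
ee_rot: [[-0.457, 0.89, -0.001], [0.89, 0.457, -0.0], [0.0, -0.001, -1.0]]
ft_force: [0.4, 0.6, -1.5]
width: 0.683
grasp_force: 20.0
```

Emit:
servo_tool([
  [[0.013,-0.03,0],[0,0,0],0.055],
  [[0.028,-0.064,0],[0,0,0],0.055],
  [[0.044,-0.1,0],[0,0,0],0.055],
  [[0.06,-0.136,0],[0,0,0],0.055],
  [[0.075,-0.172,0],[0,0,0],0.055],
  [[0.09,-0.206,0],[0,0,0],0.055],
  [[0.103,-0.236,0],[0,0,0],0.055],
  [[0.115,-0.265,0],[0,0,0],0.055],
  [[0.125,-0.288,0],[0,0,0],0.055],
  [[0.131,-0.3,0],[0,0,0],0.055],
])

```text
time: 6.15
eef_pos: [0.6009, -0.2779, 0.1478]
ee_rot: [[-0.455, 0.891, -0.001], [0.891, 0.455, -0.0], [0.0, -0.001, -1.0]]
ft_force: [0.3, 0.6, -1.6]
width: 0.682
grasp_force: 20.0
```

Emit:
servo_tool([
  [[0,0,0],[0,0,0],0.055],
  [[0,0,0],[0,0,0],0.055],
  [[0,0,0],[0,0,0],0.055],
  [[0,0,0],[0,0,0],0.055],
  [[0,0,0],[0,0,0],0.055],
  [[0,0,0],[0,0,0],0.055],
  [[0,0,0],[0,0,0],0.055],
  [[0,0,0],[0,0,0],0.055],
  [[0,0,0],[0,0,0],0.055],
  [[0,0,0],[0,0,0],0.055],
])

```text
time: 7.15
eef_pos: [0.6011, -0.2753, 0.1487]
ee_rot: [[-0.456, 0.89, -0.0], [0.89, 0.456, 0.0], [0.0, -0.0, -1.0]]
ft_force: [-0.2, 0.0, -1.3]
width: 0.686
grasp_force: 20.0
```

Run:
```python
from h import *
s=shot("top"); np.savez('t2.npz',**s); w=shot("wrist"); np.savez('w2.npz',**w)
c=cv2.resize(s["img"][100:220,290:410],(512,512),interpolation=cv2.INTER_CUBIC)
cv2.imwrite('pics/e.png',cv2.resize(np.hstack([cv2.resize(c,(384,384)),w["img"]]),(800,343)))
```

```text
(no output)
```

View pics/e.png

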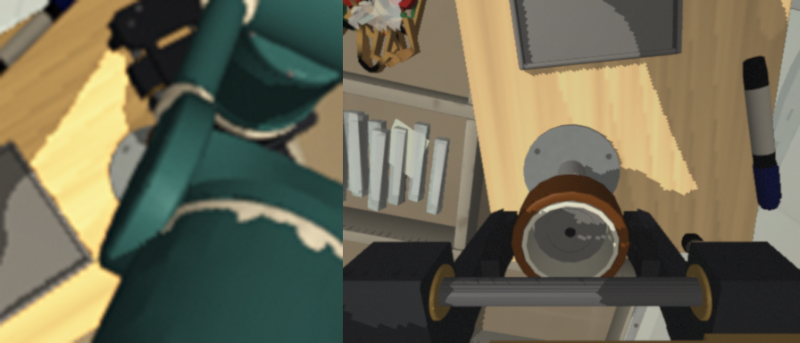

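The wrist picture shows the roll held level with the plug still inside. The part of the foot that is visible lies below it. I'll check the alignment with the depth data.

Run:
```python
from h import *
from scipy.optimize import least_squares
w=dict(np.load('w2.npz')); P=cloud(w); print(ray(w,256.5,190,.061).round(4))
Q=P.reshape(-1,3)
R=Q[(abs(Q[:,2]-.171)<.004)&(np.hypot(Q[:,0]-.601,Q[:,1]+.275)<.034)]
print('roll',cv2.minEnclosingCircle(R[:,:2].astype(np.float32)),np.median(R[:,2]),len(R))
# foot edge: grey low-saturation pixels near board height
hsv=cv2.cvtColor(w["img"],cv2.COLOR_BGR2HSV)
m=(hsv[...,1]<50)&(np.hypot(P[...,0]-.601,P[...,1]+.275)<.055)&(P[...,2]>.045)&(P[...,2]<.075)
m=cv2.morphologyEx(m.astype(np.uint8),cv2.MORPH_OPEN,np.ones((3,3)))
c=max(cv2.findContours(m,0,1)[0],key=len)[:,0]
X=np.array([ray(w,u,v,.061)[:2] for u,v in c]); 
f=least_squares(lambda p:np.hypot(*(X-p).T)-.042,[.601,-.275],loss='soft_l1',f_scale=.0007); print('foot',f.x,len(X),(abs(f.fun)<.0015).sum())
```

```text
[ 0.6018 -0.2715  0.061 ]
roll ((0.6008622050285339, -0.2746235430240631), 0.03394589200615883) 0.17068181437208813 5636
foot [ 0.60306412 -0.27488355] 296 183
```

Emit:
servo_tool([
  [[0.001,0,-0.01],[0,0,0],0.055],
  [[0.001,0,-0.02],[0,0,0],0.055],
  [[0.001,0,-0.03],[0,0,0],0.055],
  [[0.001,0,-0.038],[0,0,0],0.055],
  [[0.001,0,-0.046],[0,0,0],0.055],
  [[0.001,0,-0.053],[0,0,0],0.055],
  [[0.001,0,-0.06],[0,0,0],0.055],
  [[0.001,0,-0.067],[0,0,0],0.055],
  [[0.001,0,-0.074],[0,0,0],0.055],
  [[0.001,0,-0.078],[0,0,0],0.055],
])

```text
time: 8.25
eef_pos: [0.6019, -0.2752, 0.0699]
ee_rot: [[-0.456, 0.89, -0.001], [0.89, 0.456, 0.0], [0.001, -0.0, -1.0]]
ft_force: [0.5, -0.0, -1.1]
width: 0.681
grasp_force: 20.0
```

Emit:
servo_tool([
  [[0,0,-0.001],[0,0,0],0.055],
  [[0,0,-0.002],[0,0,0],0.055],
  [[0,0,-0.003],[0,0,0],0.055],
  [[0,0,-0.004],[0,0,0],0.055],
  [[0,0,-0.005],[0,0,0],0.055],
  [[0,0,-0.0055],[0,0,0],0.055],
  [[0,0,-0.0055],[0,0,0],0.055],
  [[0,0,-0.0055],[0,0,0],0.055],
  [[0,0,-0.0055],[0,0,0],0.055],
  [[0,0,-0.0055],[0,0,0],0.055],
])

```text
time: 9.25
eef_pos: [0.6022, -0.2753, 0.0653]
ee_rot: [[-0.456, 0.89, 0.0], [0.89, 0.456, -0.0], [-0.0, 0.0, -1.0]]
ft_force: [-0.1, -0.3, -0.5]
width: 0.681
grasp_force: 20.0
```

Run:
```python
from h import *
w=shot("wrist"); np.savez('w3.npz',**w); cv2.imwrite('pics/f.png',w["img"])
P=cloud(w);Q=P.reshape(-1,3); Q=Q[np.hypot(Q[:,0]-.602,Q[:,1]+.275)<.032]
print(np.histogram(Q[:,2],np.arange(.05,.13,.004))[0])
R=Q[Q[:,2]>.101]; print(cv2.minEnclosingCircle(R[:,:2].astype(np.float32)),np.median(R[:,2]),len(R))
```

```text
[   0    0  997  591  509  563  556  546  722 3914  118  105  460  573
 4645  149    0    0    0]
((0.6018563508987427, -0.27479287981987), 0.03205341100692749) 0.1425898725157953 11516
```

View pics/f.png

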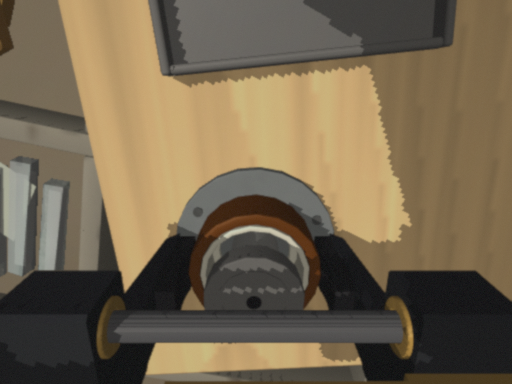

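The plug has risen out of the core: its top is near (254,290) at about 0.107, and the roll is almost on the foot. I'll press down slightly to seat the roll.

Emit:
servo_tool([
  [[0,0,-0.0005],[0,0,0],0.055],
  [[0,0,-0.0005],[0,0,0],0.055],
  [[0,0,-0.001],[0,0,0],0.055],
  [[0,0,-0.001],[0,0,0],0.055],
  [[0,0,-0.001],[0,0,0],0.055],
  [[0,0,-0.001],[0,0,0],0.055],
  [[0,0,-0.001],[0,0,0],0.055],
  [[0,0,-0.001],[0,0,0],0.055],
  [[0,0,-0.001],[0,0,0],0.055],
  [[0,0,-0.001],[0,0,0],0.055],
])

```text
time: 10.3
eef_pos: [0.6023, -0.2753, 0.0649]
ee_rot: [[-0.456, 0.89, 0.0], [0.89, 0.456, -0.0], [-0.0, 0.0, -1.0]]
ft_force: [-2.7, 1.5, 5.6]
width: 0.682
grasp_force: 20.0
```

Emit:
servo_tool([
  [[0,0,0.0005],[0,0,0],0.06],
  [[0,0,0.001],[0,0,0],0.063],
  [[0,0,0.001],[0,0,0],0.068],
  [[0,0,0.001],[0,0,0],0.076],
  [[0,0,0.001],[0,0,0],0.084],
  [[0,0,0.001],[0,0,0],0.084],
  [[0,0,0.001],[0,0,0],0.084],
  [[0,0,0.006],[0,0,0],0.084],
  [[0,0,0.014],[0,0,0],0.084],
  [[0,0,0.024],[0,0,0],0.084],
])

```text
time: 11.3
eef_pos: [0.6021, -0.2752, 0.0888]
ee_rot: [[-0.456, 0.89, -0.0], [0.89, 0.456, 0.0], [0.0, -0.0, -1.0]]
ft_force: [-0.6, -0.1, -0.2]
width: 0.951
grasp_force: 0.0
```

Emit:
servo_tool([
  [[0,0,0.01],[0,0,0],0.084],
  [[0,0,0.02],[0,0,0],0.084],
  [[0,0,0.035],[0,0,0],0.084],
  [[0,0,0.05],[0,0,0],0.084],
  [[0,0,0.065],[0,0,0],0.084],
  [[0,0,0.075],[0,0,0],0.084],
  [[0,0,0.08],[0,0,0],0.084],
  [[0,0,0.08],[0,0,0],0.07],
  [[0,0,0.08],[0,0,0],0.06],
  [[0,0,0.08],[0,0,0],0.06],
])

```text
time: 12.3
eef_pos: [0.6016, -0.275, 0.1671]
ee_rot: [[-0.456, 0.89, -0.002], [0.89, 0.456, 0.001], [0.001, -0.001, -1.0]]
ft_force: [-0.2, 0.7, -0.6]
width: 0.705
grasp_force: 0.0
```

Run:
```python
from h import *
w=shot("wrist"); np.savez('w4.npz',**w); cv2.imwrite('pics/g.png',w["img"])
P=cloud(w);Q=P.reshape(-1,3); Q=Q[np.hypot(Q[:,0]-.602,Q[:,1]+.275)<.034]
print(np.histogram(Q[:,2],np.arange(.05,.13,.004))[0])
for lo,hi in((.103,.112),(.083,.091)):
  R=Q[(Q[:,2]>lo)&(Q[:,2]<hi)]; A=np.c_[R[:,:2]-[.602,-.275],np.ones(len(R))]
  print(cv2.minEnclosingCircle(R[:,:2].astype(np.float32)),np.median(R[:,2]),len(R),np.linalg.lstsq(A,R[:,2],rcond=None)[0])
```

```text
[   0    0  695  315   91   77   81   83  209 1559    0    3   66  120
 2351    0    0    0    0]
((0.6018750667572021, -0.2734394073486328), 0.020212657749652863) 0.10736511692218037 2453 [ 0.00453723 -0.0107311   0.1073425 ]
((0.6025574207305908, -0.2745746672153473), 0.030098430812358856) 0.08706504788566764 1744 [ 0.00308414 -0.00548801  0.08705118]
```

View pics/g.png

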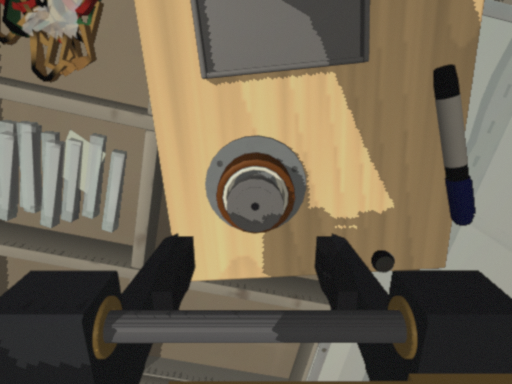

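The roll lies flat on the foot with its top at 0.087. The plug sits level on the post at (256,205) in the picture, centre (0.602,-0.2735), top at 0.107.

Emit:
servo_tool([
  [[0,0.001,-0.01],[0,0,0],0.06],
  [[0,0.001,-0.02],[0,0,0],0.06],
  [[0,0.001,-0.03],[0,0,0],0.06],
  [[0,0.001,-0.04],[0,0,0],0.06],
  [[0,0.001,-0.05],[0,0,0],0.06],
  [[0,0.001,-0.056],[0,0,0],0.06],
  [[0,0.001,-0.062],[0,0,0],0.06],
  [[0,0.001,-0.062],[0,0,0],0.06],
  [[0,0.001,-0.062],[0,0,0],0.06],
  [[0,0.001,-0.062],[0,0,0],0.06],
])

```text
time: 13.35
eef_pos: [0.6026, -0.2745, 0.1069]
ee_rot: [[-0.456, 0.89, 0.001], [0.89, 0.456, -0.001], [-0.001, 0.001, -1.0]]
ft_force: [-0.1, -0.0, 0.1]
width: 0.683
grasp_force: 0.0
```

Emit:
servo_tool([
  [[0,0.001,-0.004],[0,0,0],0.06],
  [[0,0.001,-0.008],[0,0,0],0.06],
  [[0,0.001,-0.0105],[0,0,0],0.06],
  [[0,0.001,-0.0105],[0,0,0],0.055],
  [[0,0.001,-0.0105],[0,0,0],0.05],
  [[0,0.001,-0.0105],[0,0,0],0.045],
  [[0,0.001,-0.0105],[0,0,0],0.04],
  [[0,0.001,-0.0105],[0,0,0],0.035],
  [[0,0.001,-0.0105],[0,0,0],0.035],
  [[0,0.001,-0.0105],[0,0,0],0.035],
], squeeze=12)

```text
time: 14.35
eef_pos: [0.6022, -0.2733, 0.0959]
ee_rot: [[-0.456, 0.89, 0.0], [0.89, 0.456, -0.0], [-0.0, 0.0, -1.0]]
ft_force: [0.6, 0.8, 0.9]
width: 0.441
grasp_force: 12.0
```

Emit:
servo_tool([
  [[0,0,0.003],[0,0,0],0.035],
  [[0,0,0.008],[0,0,0],0.035],
  [[0,0,0.015],[0,0,0],0.035],
  [[0,0,0.025],[0,0,0],0.035],
  [[0,0,0.035],[0,0,0],0.035],
  [[0,0,0.042],[0,0,0],0.035],
  [[0,0,0.048],[0,0,0],0.035],
  [[0,0,0.05],[0,0,0],0.035],
  [[0,0,0.05],[0,0,0],0.035],
  [[0,0,0.05],[0,0,0],0.035],
])

```text
time: 15.35
eef_pos: [0.6019, -0.2732, 0.1453]
ee_rot: [[-0.456, 0.89, -0.001], [0.89, 0.456, 0.0], [0.001, -0.0, -1.0]]
ft_force: [0.8, 0.9, 0.2]
width: 0.436
grasp_force: 12.0
```

Run:
```python
from h import *
w=shot("wrist"); np.savez('w5.npz',**w); cv2.imwrite('pics/i.png',w["img"])
P=cloud(w);Q=P.reshape(-1,3); D=np.hypot(Q[:,0]-.602,Q[:,1]+.275)
R=Q[(D<.019)&(Q[:,2]>.13)]
print(np.histogram(R[:,2],np.arange(.13,.2,.003))[0])
R=R[abs(R[:,2]-.157)<.006];A=np.c_[R[:,:2]-[.602,-.275],np.ones(len(R))]; print(len(R),np.linalg.lstsq(A,R[:,2],rcond=None)[0])
# tray rim corners from depth
T=Q[(np.hypot(Q[:,0]-.545,Q[:,1]+.1345)<.095)&(Q[:,2]>.0655)&(Q[:,2]<.075)]
print(len(T),cv2.minAreaRect((T[:,:2]*1000).astype(np.float32)))
```

```text
[   0    0    0    0    0    0    5    5 2432 1620   23   42   45   14
    1    2    0    0   11   19   21    0    0]
4080 [-0.00490269  0.00020225  0.15687123]
2236 ((567.0955810546875, -165.0074005126953), (120.16460418701172, 46.88434982299805), 32.7311897277832)
```

View pics/i.png

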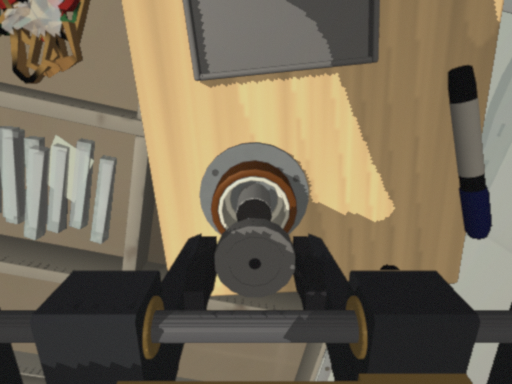

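The plug is held level at (255,258), and the roll has stayed flat on the foot round the post. Next I'll move the plug over the tray, centre (0.546,-0.1345).

Emit:
servo_tool([
  [[-0.003,0.008,0],[0,0,0],0.035],
  [[-0.009,0.023,0],[0,0,0],0.035],
  [[-0.017,0.042,0],[0,0,0],0.035],
  [[-0.026,0.064,0],[0,0,0],0.035],
  [[-0.035,0.087,0],[0,0,0],0.035],
  [[-0.043,0.107,0],[0,0,0],0.035],
  [[-0.05,0.124,0],[0,0,0],0.035],
  [[-0.054,0.134,0],[0,0,0],0.035],
  [[-0.056,0.1385,0],[0,0,0],0.035],
  [[-0.056,0.1385,0],[0,0,0],0.035],
])

```text
time: 16.4
eef_pos: [0.5462, -0.1344, 0.1459]
ee_rot: [[-0.457, 0.889, 0.0], [0.889, 0.457, -0.0], [-0.0, 0.0, -1.0]]
ft_force: [0.1, 0.8, -0.6]
width: 0.434
grasp_force: 12.0
```

Emit:
servo_tool([
  [[0,0,-0.01],[0,0,0],0.035],
  [[0,0,-0.022],[0,0,0],0.035],
  [[0,0,-0.034],[0,0,0],0.035],
  [[0,0,-0.046],[0,0,0],0.035],
  [[0,0,-0.057],[0,0,0],0.035],
  [[0,0,-0.066],[0,0,0],0.035],
  [[0,0,-0.072],[0,0,0],0.035],
  [[0,0,-0.077],[0,0,0],0.035],
  [[0,0,-0.077],[0,0,0],0.035],
  [[0,0,-0.077],[0,0,0],0.035],
])

```text
time: 17.4
eef_pos: [0.5464, -0.1348, 0.069]
ee_rot: [[-0.457, 0.89, 0.0], [0.89, 0.457, -0.0], [-0.0, 0.0, -1.0]]
ft_force: [-0.2, 0.7, -0.7]
width: 0.436
grasp_force: 12.0
```

Emit:
servo_tool([
  [[0,0,-0.002],[0,0,0],0.035],
  [[0,0,-0.004],[0,0,0],0.035],
  [[0,0,-0.006],[0,0,0],0.035],
  [[0,0,-0.007],[0,0,0],0.035],
  [[0,0,-0.008],[0,0,0],0.035],
  [[0,0,-0.0085],[0,0,0],0.035],
  [[0,0,-0.009],[0,0,0],0.035],
  [[0,0,-0.009],[0,0,0],0.035],
  [[0,0,-0.009],[0,0,0],0.035],
  [[0,0,-0.009],[0,0,0],0.035],
])

```text
time: 18.4
eef_pos: [0.5462, -0.1348, 0.0598]
ee_rot: [[-0.457, 0.89, 0.0], [0.89, 0.457, -0.0], [-0.0, 0.0, -1.0]]
ft_force: [-0.1, 0.7, 0.9]
width: 0.434
grasp_force: 12.0
```

Near contact, so I'll open gently and rise.

Emit:
servo_tool([
  [[0,0,0],[0,0,0],0.04],
  [[0,0,0],[0,0,0],0.043],
  [[0,0,0],[0,0,0],0.048],
  [[0,0,0],[0,0,0],0.055],
  [[0,0,0],[0,0,0],0.06],
  [[0,0,0],[0,0,0],0.06],
  [[0,0,0.008],[0,0,0],0.06],
  [[0,0,0.02],[0,0,0],0.06],
  [[0,0,0.04],[0,0,0],0.06],
  [[0,0,0.06],[0,0,0],0.06],
])

```text
time: 19.4
eef_pos: [0.5463, -0.1348, 0.1212]
ee_rot: [[-0.456, 0.89, 0.0], [0.89, 0.456, -0.0], [-0.0, 0.0, -1.0]]
ft_force: [1.0, -0.1, -0.2]
width: 0.683
grasp_force: 0.0
```

Emit:
servo_tool([
  [[0,0,0.02],[0,0,0],0.06],
  [[0,0,0.04],[0,0,0],0.06],
  [[0,0,0.06],[0,0,0],0.06],
  [[0,0,0.075],[0,0,0],0.06],
  [[0,0,0.085],[0,0,0],0.06],
  [[0,0,0.09],[0,0,0],0.06],
  [[0,0,0.09],[0,0,0],0.06],
  [[0,0,0.09],[0,0,0],0.06],
  [[0,0,0.09],[0,0,0],0.06],
  [[0,0,0.09],[0,0,0],0.06],
])

```text
time: 20.4
eef_pos: [0.5457, -0.1346, 0.2087]
ee_rot: [[-0.456, 0.89, -0.002], [0.89, 0.456, 0.001], [0.001, -0.001, -1.0]]
ft_force: [-0.1, 0.1, -0.1]
width: 0.682
grasp_force: 0.0
```

Run:
```python
from h import *
w=shot("wrist"); t=shot("scene"); P=cloud(w);Q=P.reshape(-1,3)
def pl(c,r,lo,hi):
  R=Q[(np.hypot(Q[:,0]-c[0],Q[:,1]-c[1])<r)&(Q[:,2]>lo)&(Q[:,2]<hi)]; A=np.c_[R[:,:2]-c,np.ones(len(R))]
  print(len(R),np.linalg.lstsq(A,R[:,2],rcond=None)[0])
pl([.546,-.1345],.018,.05,.1)
cv2.imwrite('pics/j.png',np.hstack([cv2.resize(w["img"],(400,300)),cv2.resize(t["img"][110:300,160:413],(400,300))]))
```

```text
1136 [0.00132259 0.00238938 0.06945788]
```

View pics/j.png

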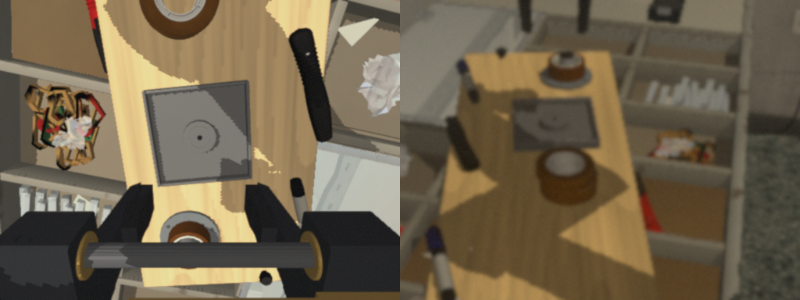

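The plug lies flat in the tray at (200,137) in the left picture, with its top at 0.069. The roll rests on the foot round the post in both views, so I'll hand the job in.

```bash
python3 -c "
from workcell import env
print(env.sign_off())"
```

```text
the job is handed in; nothing more can be done
None
```

The job is handed in at about 20 s of the 64 s allowed: the roll lies flat on the foot round the post, and the plug lies flat in the middle of the tray.

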